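Post a spent battery under the spring flap of a return box

ROBOT

A 6-joint arm with a two-finger parallel gripper is mounted at the origin on the work surface. World frame = base frame: x ahead of the robot, y to its left, z up, the work surface at z = 0. Lengths are in mm, angles in rad, forces in N, time in s.
With the tool pointing down it reaches from about 350 to 800 mm from the base axis. Payload 7.3 kg.
Tool frame: the origin (TCP) lies midway between the tips of the shut fingers; the grasp point (between the pads) lies 19 mm behind it; z points along the fingers, y is the line along which they close (so a half turn about z gives the same grasp; the last joint's range is limited). The gripper opens to 85 mm and grips with 20 to 120 N. Pads are 22 mm wide; open, the fingers measure 114 mm over their backs; the gripper's body (76 mm by 85 mm) begins 54 mm behind the grasp point. The pads swing forward as they close: fully open they stand 13 mm farther back than shut.
Start: joints at [-1.384, 0.342, 1.524, -0, 1.275, -0.146], TCP at [171.536, -496.208, 207.122] pointing down, gripper open.
Joint ranges: [-2.53, 2.53], [-0.77, 2.02], [0.04, 2.7], [-1, 4.14], [0.28, 2.66], [-3.11, 3.11]. Speed limits (rad/s): [2.57, 2.57, 3.14, 3.14, 3.14, 3.14].

INTERFACE

Orientations are given as [roll, pitch, yaw] about the fixed x, y, z axes, in that order (R = Rz(yaw) Ry(pitch) Rx(roll)).
In Python, from bench import env, solver, readout, cams, order gives the robot as it stands. Calls block until the motion is done:
- env.move_ptp(position, orientation): joint-space move of the TCP to a pose.
- env.line_to(position, rot=None, rate=150): straight line of the TCP; rot=None keeps the orientation; rate is the mean speed in mm/s.
- env.move_joints(angles): joint-space move.
- env.gripper_open() and env.close_gripper(): open the fingers fully, or close them until they stop; the grip force is fixed at half the most.
- env.wait(seconds).
- solver.inverse_kinematics(position, orientation): joint angles nearest the present ones, or None.
- readout.read_state(): the state.
- cams.capture(name): name is "scene" or "top" or "wrist"; returns (picture, depth): 384x512x3 uint8, red, green, blue; 384x512 float32, mm along the optical axis (not along the pixel's ray), 0 where there is no reading.
- cams.camera_params(name): a dict with "fovy" (degrees; the focal length in pixels is half the picture's height over the tangent of half this angle, whatever the lens; pixels are square), "cx", "cy" (the principal point, pixels), "view" (4x4, takes a point from world to camera coordinates); the wrist camera has in their place "hand_eye" (4x4, takes a point from camera to tool coordinates, whose origin is the TCP and whose axes are the flange's). Camera axes: x right, y up, looking along -z (the intrinsics and any distortion apply to the point x, -y, -z); pixel columns grow to the right and rows downward; lengths in mm; the calibration is good to about 2 mm. A picture is of the moment at which its call begins: read the wrist's pose just before it. camera_params takes no time and is no camera call.
A pose or a line that the arm cannot do raises env.PlanningError and nothing moves.
- order.finish_job(): hands the job in; it is judged then, once.
The state is a dict: "time": time; "joint_positions": joint angles; "joint_vel": joint speeds; "effort": joint torques, N m; "position": TCP position; "eef_rot": TCP orientation; "contact_force": force on the tool from outside, world axes, zero at the start; "moment": the same for the moment, N m; "grip_width": finger opening in mm; "grip_force": force on a finger pad.
Only numpy, scipy, OpenCV 4.12 (cv2) and the standard library are available. Lean on these libraries where they do the work, as an engineer would, in place of code of your own. Each camera call takes 0.05 s, during which the arm holds its last target. There are 200 camera calls.

TASK

Post the spent blue battery into the yellow return box: with one fingertip press the red bar beside the deck down and keep it down, so that the spring-closed steel flap stays open, and with the other fingertip push the battery along the deck under the flap until it drops into the bin; then let go of the bar so that the flap shuts, and move clear. Only push the battery, never lift it, and leave the grease tub, the wrench and the bell where they are.

Things in the scene. Friction and masses are not known exactly. Their poses are not given: they have to be found in the camera images.
- box: Yellow return box, fixed. Origin on the bench (z = 0) under the middle of the bin's mouth; x points along the lane, from deck into bin; y towards the red bar; z up. The solid deck, box x -165 to 8 mm, has its flat top 70 mm up. Its lane is 52 mm wide (y -26 to 26) between rails 4 mm thick, 12 mm higher than the deck.
- edge (a point): Middle of the deck's inner edge (box x = 8, y = 0, 70 mm up): a sheer drop into the bin (inside box x 8 to 86, y -26 to 26 mm, floor 3 mm up, walls to 102 mm up). The battery topples in by itself once its centre is past this edge. An upright finger cannot go beneath the flap: its forward side must stop at box x = -4 mm, by when the battery has toppled.
- flap (a joint): Angle of the steel flap (rad): 0 shut, 0.70 fully open (stop). The red bar is rigidly part of it, across the hinge: pressing the bar down opens the flap. A spring shuts it when released; the press takes about 2 N at first, 5 N fully open. From 0.35 rad on the battery passes freely under the skirt; 0.55 to 0.65 is comfortable.
- skirt (a point): Lower edge, mid-width, of the flap's deep front skirt, which at rest blocks the lane (box x 0, y -13 mm) down to 11 mm above the deck. The flap is a flat cover over the bin (box x -2 to 86, y -28 to 34 mm, underside 104 mm up), hinged on a line parallel to box x at y = 36 mm, 104 mm up; the edge away from the bar rises. Moves with the flap.
- bar (a point): Middle of the top of the red bar, a plate 215 mm long (box x -165 to 50 mm), 32 wide, 4 thick; moves with the flap. Shut: box y 74, 100 mm up, sloping up outward by 0.4 rad; at 0.6 rad y 65, 79 mm up, nearly level; at the stop 76 mm up. A fingertip at box y 60 to 76 mm meets it all through the stroke and can slide along it; a joining arm crosses at box x 10 to 50.
- battery_mid (a point): Centre of the spent battery, a blue block with a black end and brass contacts, 55 mm long (its x axis, along the lane), 36 wide, 22 high, about 0.12 kg, loose on the deck, at the start 70 to 105 mm before the box origin. Its centre is 11 mm above the deck; z up.
- grease_mid (a point): Centre of a black grease tub with a yellow label, 64 mm across and 75 mm high, loose on the bench on the side of the box away from the bar; leave alone.
- wrench_mid (a point): Middle of a steel wrench 130 mm long lying on the bench on the side of the box away from the bar; leave alone.
- bell_mid (a point): Centre of a small silver bicycle bell, 52 mm across and 40 mm high, loose on the bench on the bar's side of the box; leave alone.
There are look-alikes about, which are no part of the job. Of the things shaped like the part that bears battery_mid, the blue one is meant.

How it is judged (in metres and radians):
On the way, in this order (a step that is already met when the one before it is completed fails the run):
1. a finger holds the flap open while the battery is still in front of it (value of joint flap above 0.35 rad and contact force between the fingers and flap above 0.3 N and x of battery_mid in the frame of box below -0.022 m), for 0.2 s.
2. with the flap held open by a finger, a finger pushes the battery beneath it (value of joint flap above 0.35 rad and contact force between the fingers and flap above 0.3 N and x of battery_mid in the frame of box above -0.012 m and contact force between the fingers and battery above 0.02 N).
At the end, for the whole second after the job is handed in: The battery lies at rest inside the bin (its centre within the bin's walls and more than 10 mm below the deck) and the flap is shut (under 0.05 rad) (x of battery_mid in the frame of box between 0.008 and 0.086 m and y of battery_mid in the frame of box between -0.026 and 0.026 m and z of battery_mid in the frame of box below 0.06 m and linear speed of battery below 0.03 m/s and value of joint flap below 0.05 rad); the robot touches nothing.
It fails at once if the battery is lifted (its centre over 20 mm higher than when it lies on the deck) (height (world z) of battery_mid above 0.101 m).
It fails at once if the battery falls off the deck outside the bin (z of battery_mid in the frame of box below 0.06 m and (x of battery_mid in the frame of box below 0 m or x of battery_mid in the frame of box above 0.09 m or y of battery_mid in the frame of box below -0.03 m or y of battery_mid in the frame of box above 0.03 m)).
It fails at once if the grease is disturbed (shifted over 15 mm) (distance of grease_mid from where it was at the start of the episode above 0.015 m).
It fails at once if the wrench is disturbed (shifted over 15 mm) (distance of wrench_mid from where it was at the start of the episode above 0.015 m).
It fails at once if the bell is disturbed (shifted over 15 mm) (distance of bell_mid from where it was at the start of the episode above 0.015 m).
It also fails if it takes over 45 s, if anything falls off the work surface, if the arm or the gripper's body presses on something with over 40 N, if the wrist force passes 120 N, or if a joint passes its speed limit or range.

## Working session

There is one attempt and no reset: what is moved stays moved. The work goes in short steps, each a Python script; the robot and the scene stay as the last script left them, time stands still between calls to the robot, and variables do not carry over. Pictures are saved under pics/ and viewed, at most 10 in all, crops included, and the job is handed in when it is done.

```bash
ls; mkdir -p pics; python3 - <<'E'
from bench import env, solver, readout, cams, order
import cv2, numpy as np
for n in("scene","top"):
    p,d=cams.capture(n); np.savez(f"{n}.npz",p=p,d=d); cv2.imwrite(f"pics/{n}0.png",p[:,:,::-1])
    print(n,{k:np.round(v,4).tolist() if not isinstance(v,str) else v for k,v in cams.camera_params(n).items()})
print(cams.camera_params("wrist"))
print(readout.read_state())
E
```

```text
pics
scene {'fovy': 43.2872, 'cx': 248.7322, 'cy': 191.7463, 'view': [[-0.1103, 0.9939, 0.0018, 49.3271], [-0.7753, -0.0871, 0.6255, 364.8966], [0.6219, 0.0676, 0.7802, -1325.1506], [0.0, 0.0, 0.0, 1.0]]}
top {'fovy': 45.3481, 'cx': 256.2833, 'cy': 198.0434, 'view': [[0.011, -0.9998, 0.0174, 2.6789], [0.9884, 0.0136, 0.151, -518.1343], [-0.1512, 0.0156, 0.9884, -1018.9859], [0.0, 0.0, 0.0, 1.0]]}
{'fovy': 71.73067476200009, 'cx': 252.75252801536558, 'cy': 191.10425005893478, 'hand_eye': array([[ 1.24579911e-03,  9.46173911e-01,  3.23656265e-01,
         8.29788439e+01],
       [ 9.99998399e-01, -7.62972923e-04, -1.61866801e-03,
         1.81749289e+00],
       [-1.28460048e-03,  3.23657764e-01, -9.46173347e-01,
        -1.65596776e+02],
       [ 0.00000000e+00,  0.00000000e+00,  0.00000000e+00,
         1.00000000e+00]])}
{'time': 0.1, 'joint_positions': array([-1.38403148e+00,  3.42676758e-01,  1.52491208e+00, -2.07700819e-05,
        1.27538147e+00, -1.46002249e-01]), 'joint_vel': array([-0.00045418, -0.0009826 , -0.00332699, -0.00186051,  0.0012709 ,
       -0.00111899]), 'effort': array([ 1.25845338e-03, -4.34448445e+01, -2.46491700e+01, -1.56415795e-04,
        4.77165027e-03,  1.87455619e-06]), 'position': array([ 171.43830881, -495.81666079,  206.48644827]), 'eef_rot': array([-3.14022677e+00, -1.80775659e-04,  3.32773030e-01]), 'contact_force': array([ 0.08878004, -0.77258157,  0.01629831]), 'moment': array([0.01907463, 0.03544597, 0.01678103]), 'grip_force': 0.0, 'grip_width': 85.4531191418141}
```

View pics/scene0.png

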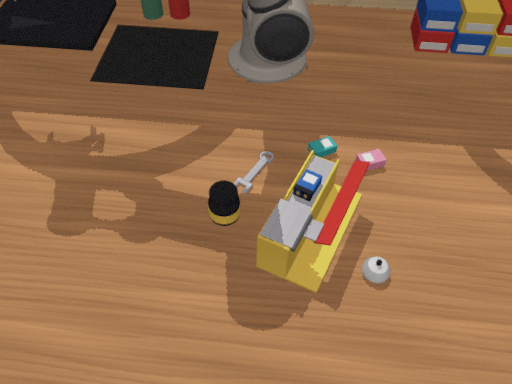

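View pics/top0.png

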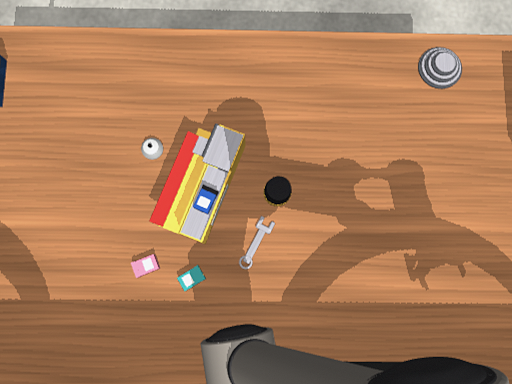

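Scene shows the box mid-picture: blue battery on the deck at (308,185), bar (345,200), bell (376,270), grease (224,203), wrench (256,172). In top these are at (205,200), (175,180), (152,148), (278,190) and (259,243).

Candidates for the battery, in top: blue on deck (205,200), teal on bench (191,279), pink on bench (145,265). I choose the blue one on the deck.

```bash
cat > h.py <<'E'
import numpy as np, cv2
from scipy.spatial.transform import Rotation as R
def pose(st):
    T=np.eye(4);T[:3,:3]=R.from_euler('xyz',st["eef_rot"]).as_matrix();T[:3,3]=st["position"];return T
def cam(cp,st=None):
    f=192/np.tan(np.radians(cp["fovy"])/2)
    C2W=np.linalg.inv(cp["view"]) if "view" in cp else pose(st)@cp["hand_eye"]
    return f,cp["cx"],cp["cy"],C2W
def rays(c,uv):
    f,cx,cy,C=c; uv=np.atleast_2d(uv).astype(float)
    d=np.c_[(uv[:,0]-cx)/f,-(uv[:,1]-cy)/f,-np.ones(len(uv))]
    return C[:3,3],d@C[:3,:3].T
def onplane(c,uv,z):
    o,d=rays(c,uv); return o+d*((z-o[2])/d[:,2])[:,None]
def cloud(c,mask,depth):
    v,u=np.nonzero(mask&(depth>0)); o,d=rays(c,np.c_[u,v]); return o+d*depth[v,u][:,None]
def proj(c,P):
    f,cx,cy,C=c; q=(np.atleast_2d(P)-C[:3,3])@C[:3,:3]
    return np.c_[cx+f*q[:,0]/-q[:,2],cy+f*q[:,1]/q[:,2]]
def twoview(c1,a,c2,b):
    o1,d1=rays(c1,a);o2,d2=rays(c2,b);d1=d1[0];d2=d2[0]
    t=np.linalg.lstsq(np.c_[d1,-d2],o2-o1,rcond=None)[0]
    return (o1+t[0]*d1+o2+t[1]*d2)/2, np.linalg.norm(o1+t[0]*d1-o2-t[1]*d2)
def hsv(p): return cv2.cvtColor(p,cv2.COLOR_RGB2HSV)
def big(m):
    n,l,s,c=cv2.connectedComponentsWithStats(m.astype(np.uint8)); i=1+np.argmax(s[1:,4]); return l==i,c[i]
def masks(p,win=None):
    H=hsv(p); h,s,v=H[...,0],H[...,1],H[...,2]
    w=np.zeros(h.shape,bool); x0,y0,x1,y1=win or (0,0,512,384); w[y0:y1,x0:x1]=1
    return dict(red=w&((h<5)|(h>174))&(s>180)&(v>90),blue=w&(h>105)&(h<128)&(s>120),yellow=w&(h>22)&(h<33)&(s>180)&(v>90))
E
python3 - <<'E'
from bench import cams
from h import *
np.set_printoptions(precision=1,suppress=True)
W=dict(scene=(240,130,400,300),top=(130,110,260,260)); c={};cen={}
for n in W:
    z=np.load(n+".npz"); c[n]=cam(cams.camera_params(n)); m=masks(z['p'],W[n])
    for k in m:
        b,ce=big(m[k]); cen[n,k]=ce; P=cloud(c[n],b,z['d'])
        print(n,k,b.sum(),ce,'mean',P.mean(0),'z5-95',np.percentile(P[:,2],[5,50,95]))
        if k=='red':
            q=P[:,:2]; w=np.linalg.svd(q-q.mean(0),full_matrices=False)[2][0]; w*=np.sign(w[0]); t=(q-q.mean(0))@w
            print('  yaw',np.arctan2(w[1],w[0]),'ends',np.percentile(t,[.5,99.5]), q.mean(0)+w*t.min(),q.mean(0)+w*t.max())
            r=cv2.boxPoints(cv2.minAreaRect(np.argwhere(b)[:,::-1].astype(np.float32))); print(r, onplane(c[n],r,100))
for k in('red','blue'): print(k,twoview(c['scene'],cen['scene',k],c['top'],cen['top',k]))
E
```

```text
scene red 1286 [342.  202.2] mean [555.  184.8 102.1] z5-95 [ 96.5 102.2 107.5]
  yaw -0.35363098193269127 ends [-108.3  100.2] [450.8 223.2] [650.6 149.4]
[[314.4 241.7]
 [355.6 157. ]
 [368.9 163.4]
 [327.7 248.2]] [[647.3 136.1 100. ]
 [438.4 212.3 100. ]
 [452.9 237.7 100. ]
 [657.9 159.  100. ]]
scene blue 217 [309.9 182.1] mean [506.2 124.7  91.4] z5-95 [80.3 92.8 94.6]Traceback (most recent call last):
  File "<stdin>", line 8, in <module>
  File "h.py", line 26, in big
    n,l,s,c=cv2.connectedComponentsWithStats(m.astype(np.uint8)); i=1+np.argmax(s[1:,4]); return l==i,c[i]
                                                                      ~~~~~~~~~^^^^^^^^^
    return _wrapfunc(a, 'argmax', axis=axis, out=out, **kwds)
    return bound(*args, **kwds)
ValueError: attempt to get argmax of an empty sequence
```

Bar height (~100) and battery top (~92.5) agree with the text, and the box is near (579, 97) with yaw about -0.354. Next is a close look with the wrist camera from two places.

```bash
python3 - <<'E'
from bench import env, cams, readout
from h import *
import pickle
np.set_printoptions(precision=1,suppress=True)
out=[]
for i,(x,y,yaw) in enumerate([(556,156,.38),(500,130,.38)]):
    env.move_ptp([x,y,260],[np.pi,0,yaw]); env.wait(.3)
    st=readout.read_state(); p,d=cams.capture("wrist"); out.append((st,p,d))
    cv2.imwrite(f"pics/w{i}.png",p[:,:,::-1])
    c=cam(cams.camera_params("wrist"),st)
    m=masks(p)
    for k in('red','blue'):
        b,ce=big(m[k]); P=cloud(c,b,d); print(k,b.sum(),ce,P.mean(0),np.percentile(P[:,2],[5,50,95]))
pickle.dump(out,open("w.pkl","wb")); print(st["time"],st["contact_force"])
E
```

```text
red 1199 [268.2 121.8] [617.7 158.2  99.3] [ 94.2  99.3 104.7]
blue 471 [261.2 210.9] [505.2 120.4  91. ] [89.8 91.  92.1]
red 2372 [255.5  76.5] [602.2 165.7  99.9] [ 94.4 100.  104.7]
blue 563 [259.  167.7] [504.5 120.6  91. ] [89.7 91.  92.2]
3.7917 [0.7 0.3 0.2]
```

View pics/w0.png

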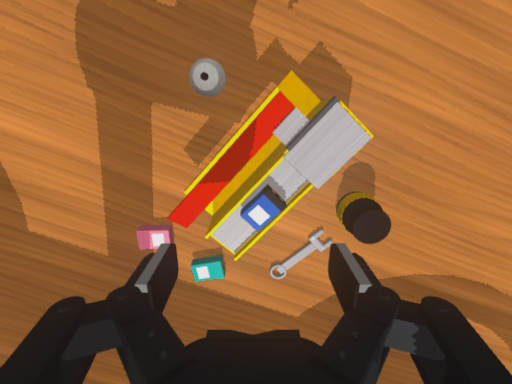

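View pics/w1.png

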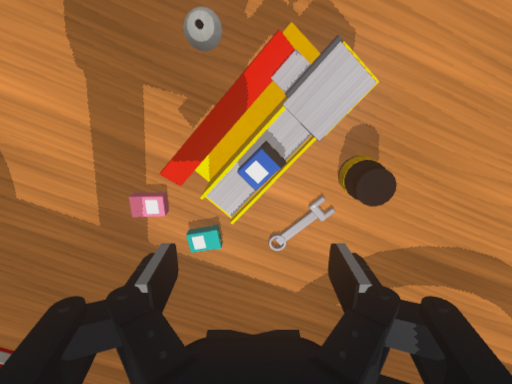

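Close crop confirms: the blue battery with white label lies in the lane (w0 at (263,210), w1 at (260,168)) with its black end toward the flap. Pink (154,239) and teal (207,270) are on the bench, the bar runs (175,215)–(290,100), and the wrench and tub are at right. Now refine the box frame.

```bash
python3 - <<'E'
from bench import cams
from h import *
import pickle
np.set_printoptions(precision=1,suppress=True)
w=pickle.load(open("w.pkl","rb")); cp=cams.camera_params("wrist")
yaw0=-.354; o=np.array([579,97.])
for rnd in range(2):
  res=[]
  for st,p,d in w:
    c=cam(cp,st); H=hsv(p); h,s,v=[H[...,i] for i in range(3)]
    red=((h<4)|(h>175))&(s>200)&(v>50); b,_=big(red); P=cloud(c,b,d); P=P[(P[:,2]>88)&(P[:,2]<112)]
    q=P[:,:2].astype(np.float32); (cx,cy),(a,bb),ang=cv2.minAreaRect(q)
    B=cv2.boxPoints(((cx,cy),(a,bb),ang)); e=[B[1]-B[0],B[2]-B[1]]; e=max(e,key=np.linalg.norm); e*=np.sign(e[0])
    yw=np.arctan2(e[1],e[0])
    E=lambda Q,y:(Q[:,:2]-o)@np.array([[np.cos(y),-np.sin(y)],[np.sin(y),np.cos(y)]])
    q0=E(P,yaw0)
    print('bar yaw',yw,'size',a,bb,'centre',cx,cy,'box x',np.percentile(q0[:,0],[.5,99.5]),'y',np.percentile(q0[:,1],[1,50,99]),'z',np.percentile(P[:,2],[1,50,99]))
    Y=cloud(c,(h>20)&(h<34)&(s>150),d); y0=E(Y,yaw0); r=(abs(Y[:,2]-82)<4)&(y0[:,0]>-175)&(y0[:,0]<-5)&(abs(y0[:,1])<40)
    for sg in(-1,1):
        k=r&(y0[:,1]*sg>15); f=np.polyfit(y0[k,0],y0[k,1],1); print(' rail',sg,k.sum(),'z',np.median(Y[k,2]),'ymed',np.median(y0[k,1]),'slope',f[0],'x',np.percentile(y0[k,0],[1,99]))
    bl,_=big(masks(p)['blue']); x,y,ww,hh=cv2.boundingRect(bl.astype(np.uint8))
    Bt=cloud(c,np.ones_like(bl),d); g=E(Bt,yaw0); k=(abs(Bt[:,2]-91.5)<2.5)&(abs(g[:,1])<24)&(g[:,0]>-140)&(g[:,0]<-30)
    print(' batt x',np.percentile(g[k,0],[1,99]),'y',np.percentile(g[k,1],[1,99]),'mid',np.mean(np.percentile(g[k,0],[1,99])))
    dk=(abs(Bt[:,2]-70)<4)&(abs(g[:,1])<22)&(g[:,0]>-160)&(g[:,0]<-120);print(' deck z',np.median(Bt[dk,2]))
  break
E
```

```text
bar yaw -0.2849865 size 24.421653747558594 75.58537292480469 centre 613.2125854492188 158.95262145996094 box x [-25.   48.2] y [57.6 67.3 82.6] z [ 93.1  98.  104.5]
 rail -1 369 z 80.95273850122908 ymed -30.771320962201774 slope -0.0062352903581271235 x [-164.6   -7.2]
 rail 1 335 z 80.92257506643386 ymed 25.14750122195907 slope -0.005988193868938064 x [-164.1   -6.7]
 batt x [-102.7  -49.1] y [-22.6  13.1] mid -75.90595213865501
 deck z 69.55392991610611
bar yaw -0.35490394 size 28.032390594482422 80.94122314453125 centre 611.2288208007812 160.85531616210938 box x [-28.2  48.1] y [57.6 71.4 84.6] z [ 93.2  99.5 105.6]
 rail -1 404 z 80.90321210284083 ymed -30.937276769019462 slope -0.005823858293981261 x [-164.4   -6.1]
 rail 1 393 z 80.96052011963121 ymed 24.848717388335793 slope -0.006189995735155731 x [-164.4   -6.3]
 batt x [-103.   -49.4] y [-22.8  12.8] mid -76.18437237259775
 deck z 69.4885409355598
```

Rails give yaw -0.360 and origin (577.8, 93.7). Battery centre is at box x about -76. The plan has two parts:
- Pre-push the battery to about -45 with both fingers in line with the lane.
- Yaw the gripper so one finger bears on the bar while the other pushes from behind the battery.

```bash
cat >> h.py <<'E'
PSI=-0.360; O=np.array([577.8,93.7]); RB=np.array([[np.cos(PSI),-np.sin(PSI)],[np.sin(PSI),np.cos(PSI)]])
def b2w(x,y,z): return [*(O+RB@[x,y]),z]
def w2b(P): P=np.atleast_2d(P); return np.c_[(P[:,:2]-O)@RB,P[:,2]]
def batt(c,p,d):
    A=w2b(cloud(c,np.ones(d.shape,bool),d)); k=(abs(A[:,2]-91.5)<2.5)&(abs(A[:,1])<24)&(A[:,0]>-140)&(A[:,0]<-5)
    return k.sum(),np.percentile(A[k,0],[1,99]),np.percentile(A[k,1],[1,99])
E
python3 - <<'E'
from bench import env, solver, cams, readout
from h import *
np.set_printoptions(precision=2,suppress=True)
r=[np.pi,0,PSI+np.pi/2]; y=-2
print(solver.inverse_kinematics(b2w(-172,y,65),r),solver.inverse_kinematics(b2w(-128,y,65),r),solver.inverse_kinematics(b2w(-60,20,67),[np.pi,0,.38]))
env.move_ptp(b2w(-172,y,150),r); env.line_to(b2w(-172,y,66),rate=100); env.wait(.2)
s=readout.read_state(); print(s["time"],w2b(s["position"]),s["contact_force"])
env.line_to(b2w(-130,y,66),rate=40)
s=readout.read_state(); print(s["time"],w2b(s["position"]),s["contact_force"])
p,d=cams.capture("wrist"); c=cam(cams.camera_params("wrist"),s); print(batt(c,p,d))
p2,d2=cams.capture("top"); print(batt(cam(cams.camera_params("top")),p2,d2))
cv2.imwrite("pics/push.png",np.hstack([p[:,:,::-1],cv2.resize(p2[100:300,100:300,::-1],(288,384))[:,:]]))
E
```

```text
[ 0.18  0.38  1.93 -0.    0.83  0.54] [ 0.13  0.43  1.84 -0.    0.87  0.49] [ 0.11  0.53  1.65 -0.    0.96  1.3 ]
5.7833 [[-171.67   -1.81   66.51]] [ 1.42 -0.21 -0.  ]
6.9833 [[-130.26   -2.03   65.97]] [-0.31  0.56  0.05]
(np.int64(4178), array([-103.28,  -48.85]), array([-18.67,  16.64]))Traceback (most recent call last):
  File "<stdin>", line 11, in <module>
  File "h.py", line 36, in batt
    return k.sum(),np.percentile(A[k,0],[1,99]),np.percentile(A[k,1],[1,99])
                   ~~~~~~~~~~~~~^^^^^^^^^^^^^^^
    return _quantile_unchecked(
        a, q, axis, out, overwrite_input, method, keepdims, weights)
    return _ureduce(a,
                    func=_quantile_ureduce_func,
    ...<5 lines>...
                    overwrite_input=overwrite_input,
                    method=method)
    r = func(a, **kwargs)
    result = _quantile(arr,
                       quantiles=q,
    ...<2 lines>...
                       out=out,
                       weights=wgt)
    slices_having_nans = np.isnan(arr[-1, ...])
                                  ~~~^^^^^^^^^
IndexError: index -1 is out of bounds for axis 0 with size 0
```

```bash
python3 - <<'E'
from bench import cams
from h import *
p,d=cams.capture("wrist"); p2,d2=cams.capture("scene")
cv2.imwrite("pics/push.png",np.hstack([p[:,:,::-1],cv2.resize(p2[120:320,220:370,::-1],(288,384))]))
E
```

```text
(no output)
```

View pics/push.png

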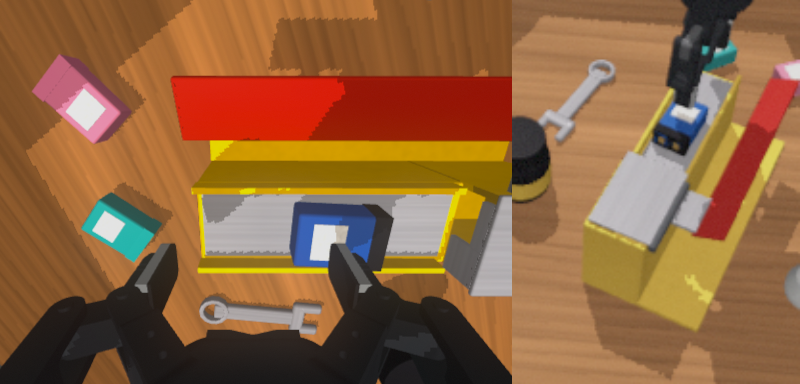

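The picture shows the pushing finger standing over the battery label at (345,245) with no contact, so the open tips sit higher than I assumed. I'll measure the fingertips in the tool frame from the wrist depth.

```bash
python3 - <<'E'
from bench import cams, readout
from h import *
np.set_printoptions(precision=1,suppress=True)
s=readout.read_state(); p,d=cams.capture("wrist"); cp=cams.camera_params("wrist")
f=cam(cp,s)[0]; c=(f,cp["cx"],cp["cy"],cp["hand_eye"])
for win in((130,235,185,300),(325,235,385,300)):
    w=np.zeros(d.shape,bool); w[win[1]:win[3],win[0]:win[2]]=1
    P=cloud(c,w,d); P=P[(P[:,2]<8)&(abs(P[:,0])<40)]
    for a in range(-60,8,6):
        k=(P[:,2]>=a)&(P[:,2]<a+6)
        if k.sum()>4: print(a,k.sum(),'x',np.percentile(P[k,0],[2,98]),'y',np.percentile(P[k,1],[2,98]))
    print(P[:,2].max(), batt(cam(cp,s),p,d))
s2=cams.capture("scene"); c2=cam(cams.camera_params("scene")); A=w2b(cloud(c2,np.ones(s2[1].shape,bool),s2[1]))
H=hsv(s2[0])[...,2].ravel(); k=(s2[1].ravel()>0)
A2=A; v=H[k]
m=(abs(A2[:,1]+2)<16)&(A2[:,0]>-100)&(A2[:,0]<-50)&(A2[:,2]>84)&(A2[:,2]<150); 
for z in range(84,150,6):
    q=m&(A2[:,2]>=z)&(A2[:,2]<z+6); print(z,q.sum(),np.percentile(A2[q,0],[2,98]) if q.sum() else '')
E
```

```text
-60 331 x [-11.2   9.6] y [-54.9 -41.4]
-54 311 x [-11.9   9.5] y [-54.9 -41.3]
-48 252 x [-11.9   9.6] y [-54.2 -41.5]
-42 129 x [-11.8   9.1] y [-47.1 -41.4]
-36.227148092410374 (np.int64(4180), array([-103.2,  -48.9]), array([-18.6,  16.6]))
-60 339 x [-11.1   9.6] y [43.3 56.9]
-54 300 x [-11.7   9.6] y [43.4 57. ]
-48 258 x [-11.8   9.8] y [43.3 56. ]
-42 124 x [-12.2   9.1] y [43.4 49.2]
-30 1284 x [-17.4   6.2] y [44.9 80.2]
-24 26 x [-17.1   5. ] y [46.4 78.9]
-18 64 x [-28.3 -23.6] y [49.2 89.6]
-12 10 x [-24.5 -23.4] y [88.7 92. ]
-6 6 x [-24.4 -21.5] y [92.4 94.4]
-2.4282032490265237 (np.int64(4180), array([-103.2,  -48.9]), array([-18.6,  16.6]))
84 22 [-55.6 -50.1]
90 285 [-96.6 -50.5]
96 6 [-84.3 -51.8]
102 3 [-81.5 -80.6]
108 13 [-86.4 -76. ]
114 22 [-85.2 -72.9]
120 25 [-83.9 -73.1]
126 21 [-84.9 -72.9]
132 9 [-87.2 -73.5]
138 0 
144 2 [-80.9 -75.8]
```

Open tips measure about 36 mm above the TCP: 14 mm thick, tapering to 6 mm at the tip. The scene camera agrees (~102 mm). I'll redo the pre-push lower, stopping if force shows.

```bash
cat > step1.py <<'E'
from bench import env, cams, readout
from h import *
np.set_printoptions(precision=2,suppress=True)
y=-2
env.line_to(b2w(-130,y,90),rate=150); env.line_to(b2w(-169,y,90),rate=150); env.wait(.2)
f0=readout.read_state()["contact_force"]
for z in (60,52,47,42):
    env.line_to(b2w(-169,y,z),rate=60); env.wait(.1); s=readout.read_state(); print(z,w2b(s["position"])[0],s["contact_force"]-f0)
    if abs(s["contact_force"]-f0)[2]>3: env.line_to(b2w(-169,y,z+4)); break
z=s["position"][2]
env.line_to(b2w(-130,y,z),rate=40); env.wait(.1); s=readout.read_state(); print(s["time"],w2b(s["position"])[0],s["contact_force"]-f0)
env.line_to(b2w(-137,y,z),rate=60)
env.line_to(b2w(-137,y,90),rate=150); env.wait(.1)
s=readout.read_state(); p,d=cams.capture("wrist"); print(s["time"],batt(cam(cams.camera_params("wrist"),s),p,d))
cv2.imwrite("pics/s1.png",p[:,:,::-1])
E
python3 step1.py
```

```text
60 [-168.73   -1.83   60.28] [0.61 0.4  0.88]
52 [-168.99   -1.96   52.06] [0.06 0.01 0.7 ]
47 [-169.02   -2.02   46.96] [-0.13 -0.51 -0.17]
42 [-169.02   -2.02   41.93] [-0.65 -0.23 -0.41]
11.2583 [-130.07   -1.97   41.96] [-0.64 -0.91 -0.01]
12.0917 (np.int64(3964), array([-72.2, -18. ]), array([-17.34,  18.05]))
```

View pics/s1.png

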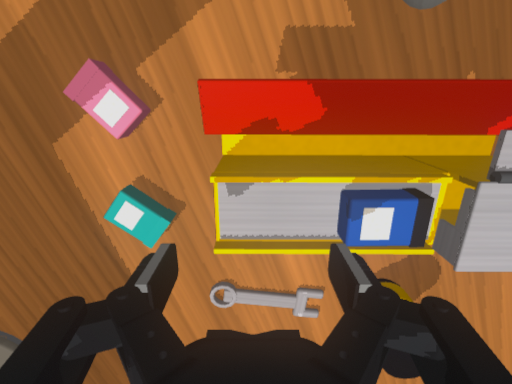

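Battery is at box x -72…-18, straight in the lane; picture at (385,217), clear of the flap at (480,225). Next, press the bar with the yawed gripper.

```bash
cat > step2.py <<'E'
from bench import env, cams, readout
from h import *
np.set_printoptions(precision=2,suppress=True)
r=[np.pi,0,PSI+np.pi/4]
env.move_ptp(b2w(-124,33,95),r); env.wait(.2)
f0=readout.read_state()["contact_force"]; np.save("f0.npy",f0)
for z in (66,58,51,44):
    env.line_to(b2w(-124,33,z),rate=60); env.wait(.1); s=readout.read_state(); print(z,w2b(s["position"])[0],s["contact_force"]-f0,s["moment"])
    if abs(s["contact_force"]-f0).max()>15: env.line_to(b2w(-124,33,95)); break
s=readout.read_state(); p,d=cams.capture("wrist"); c=cam(cams.camera_params("wrist"),s); print(s["time"],batt(c,p,d))
H=hsv(p); red=((H[...,0]<4)|(H[...,0]>175))&(H[...,1]>200)&(H[...,2]>50); A=w2b(cloud(c,red,d)); A=A[(A[:,1]>45)&(A[:,1]<92)&(A[:,2]>60)]
print('bar',A.mean(0),np.percentile(A,[3,97],axis=0))
p2,_=cams.capture("scene")
cv2.imwrite("pics/s2.png",np.hstack([p[:,:,::-1],cv2.resize(p2[120:320,220:370,::-1],(288,384))]))
E
python3 step2.py
```

```text
66 [-123.76   33.14   66.25] [ 0.63  0.27 -0.7 ] [-0.01  0.03 -0.01]
58 [-123.8    33.15   58.18] [ 1.82 -0.3   0.93] [ 0.11 -0.06 -0.02]
51 [-123.99   32.91   51.25] [ 0.27 -3.06  5.06] [-0.19  0.21  0.07]
44 [-123.67   32.92   44.91] [-0.29 -4.17 11.15] [-0.23  0.52  0.18]
15.0083 (np.int64(8033), array([-90.15, -17.95]), array([-16.95,  18.45]))
bar [-43.75  61.5   81.36] [[-159.7    52.76   79.26]
 [  18.35   78.35   83.  ]]
```

View pics/s2.png

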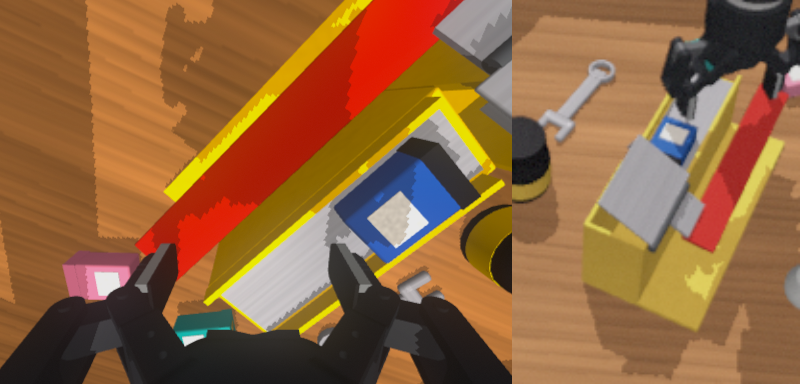

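Flap is open (about 0.5 rad, bar mid at 81 mm). The bar finger is at (160,265), and the pushing finger at (345,250) sits behind the battery. Now push.

```bash
cat > step3.py <<'E'
from bench import env, cams, readout
from h import *
np.set_printoptions(precision=2,suppress=True)
f0=np.load("f0.npy")
for x in (-105,-90,-78,-70,-65,-61):
    env.line_to(b2w(x,33,44),rate=30); s=readout.read_state(); F=s["contact_force"]-f0
    print(x,s["time"],w2b(s["position"])[0],F)
    if abs(F).max()>25: print("stop"); break
env.wait(.3); s=readout.read_state(); p,d=cams.capture("wrist"); p2,_=cams.capture("scene")
cv2.imwrite("pics/s3.png",np.hstack([p[:,:,::-1],cv2.resize(p2[120:320,220:370,::-1],(288,384))]))
E
python3 step3.py
```

```text
-105 15.8917 [-106.11   33.45   44.17] [-2.13  2.24  5.76]
-90 16.5417 [-91.02  33.51  44.18] [-1.67  1.69  5.32]
-78 17.0917 [-79.04  33.51  44.19] [-1.23  2.63  5.55]
-70 17.5083 [-71.01  33.54  44.23] [-1.7   1.73  6.41]
-65 17.825 [-66.11  33.56  44.24] [-2.41  1.54  6.57]
-61 18.1083 [-65.04  33.18  43.84] [-10.85   4.79   9.65]
```

View pics/s3.png

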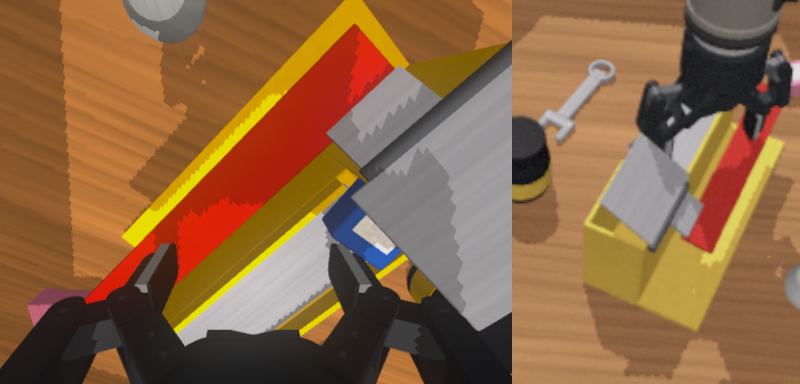

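The push stopped at TCP x -65 with about 11 N along the lane. The knuckle or body probably touches the raised flap. The picture shows the battery's rear (375,235) still at the lip, so I'll back off 3 mm and measure it.

```bash
python3 - <<'E'
from bench import env, cams, readout
from h import *
np.set_printoptions(precision=1,suppress=True)
f0=np.load("f0.npy")
env.line_to(b2w(-68,33,44),rate=30); env.wait(.1); s=readout.read_state(); print(s["time"],w2b(s["position"])[0],s["contact_force"]-f0)
p,d=cams.capture("wrist"); cp=cams.camera_params("wrist"); c=cam(cp,s)
H=hsv(p); m=(H[...,0]>100)&(H[...,0]<130)&(H[...,1]>100); b,ce=big(m); A=w2b(cloud(c,b,d)); print(b.sum(),ce,np.percentile(A,[2,50,98],axis=0))
T=(f:=c[0],cp["cx"],cp["cy"],cp["hand_eye"])
w=np.zeros(d.shape,bool); w[240:384,325:512]=1; P=cloud(T,w,d); P=P[(P[:,1]>40)&(P[:,1]<130)&(P[:,2]<-38)]
for a in range(-130,-38,10):
    k=(P[:,2]>=a)&(P[:,2]<a+10)
    if k.sum(): print(a,k.sum(),np.percentile(P[k],[2,98],axis=0).ravel())
E
```

```text
18.9917 [-67.1  34.1  44.9] [2.7 0.7 5.8]
2151 [359.1 226.3] [[-20.9 -14.6  73.2]
 [-13.1  15.5  90.6]
 [  4.2  22.   92.2]]
-120 983 [   6.3   60.3 -115.4   12.7   72.4 -110.1]
-110 2023 [  -8.    40.3 -109.8   16.3   73.5 -100.2]
-100 3828 [-10.9  43.9 -99.7  20.6  89.2 -90.1]
-90 6549 [ -6.3  44.1 -89.9  35.6  90.1 -80.4]
-80 1370 [ -0.5  44.4 -79.9  33.9  77.3 -70.5]
-70 695 [ -9.9  44.2 -69.7  13.8  79.  -60.3]
-60 554 [-10.7  44.3 -59.8  10.9  57.9 -50.2]
-50 1344 [ -8.9  44.4 -49.5  15.8  78.  -41. ]
-40 40 [-10.2  44.1 -39.9   8.5  44.9 -38.2]
```

Battery centre is about x 7, just short of the edge, and a knuckle at tool z -90 meets the flap. I'll lean the gripper 13° back about the finger line, keeping both tips in place, to clear the knuckle, then push the last few mm.

```bash
cat > step4.py <<'E'
from bench import env, cams, readout
from h import *
np.set_printoptions(precision=2,suppress=True)
f0=np.load("f0.npy"); th=np.radians(13)
R0=R.from_euler('xyz',[np.pi,0,PSI+np.pi/4]); R1=R0*R.from_euler('y',th); rot=R1.as_euler('xyz')
def tcp(x,y=33,z=44.5):
    tip=np.array(b2w(x,y,z))-36*R0.as_matrix()[:,2]; return tip+36*R1.as_matrix()[:,2]
env.line_to(tcp(-70),rot,rate=15)
for x in (-66,-63,-61,-59,-57):
    env.line_to(tcp(x),rate=25); s=readout.read_state(); F=s["contact_force"]-f0
    print(x,s["time"],w2b(s["position"]-36*R1.as_matrix()[:,2])[0],F)
    if abs(F[:2]).max()>15 or F[2]>20: print("stop"); break
env.wait(.3); s=readout.read_state(); p,d=cams.capture("wrist"); c=cam(cams.camera_params("wrist"),s)
H=hsv(p); m=(H[...,0]>100)&(H[...,0]<130)&(H[...,1]>100); b,ce=big(m); A=w2b(cloud(c,b,d)); print(s["time"],b.sum(),ce,np.percentile(A,[2,50,98],axis=0))
p2,_=cams.capture("scene")
cv2.imwrite("pics/s4.png",np.hstack([p[:,:,::-1],cv2.resize(p2[120:320,220:370,::-1],(288,384))]))
E
python3 step4.py
```

```text
-66 19.9667 [-66.31  33.57  81.05] [-2.07  0.54  7.43]
-63 20.2333 [-63.58  33.61  80.87] [-2.65  1.68  6.07]
-61 20.4833 [-61.98  33.63  80.81] [-3.52  2.97  7.49]
-59 20.7333 [-59.98  33.63  80.73] [-2.29  1.74  6.44]
-57 20.9833 [-57.79  33.67  80.78] [-2.2   2.11  5.51]Traceback (most recent call last):
  File "step4.py", line 14, in <module>
    H=hsv(p); m=(H[...,0]>100)&(H[...,0]<130)&(H[...,1]>100); b,ce=big(m); A=w2b(cloud(c,b,d)); print(s["time"],b.sum(),ce,np.percentile(A,[2,50,98],axis=0))
                                                                   ~~~^^^
  File "h.py", line 26, in big
    n,l,s,c=cv2.connectedComponentsWithStats(m.astype(np.uint8)); i=1+np.argmax(s[1:,4]); return l==i,c[i]
                                                                      ~~~~~~~~~^^^^^^^^^
    return _wrapfunc(a, 'argmax', axis=axis, out=out, **kwds)
    return bound(*args, **kwds)
ValueError: attempt to get argmax of an empty sequence
```

No blue is left on the deck, so the battery has dropped. Back off along the lane, release the bar, clear out and check.

```bash
python3 - <<'E'
from bench import env, cams, readout
from h import *
np.set_printoptions(precision=2,suppress=True)
s=readout.read_state(); p0=s["position"]; ex=np.r_[RB[:,0],0]
env.line_to(p0-40*ex,rate=60)
env.line_to(p0-40*ex+[0,0,100],rate=80)
env.line_to(p0-60*ex+[0,0,190],[np.pi,0,PSI+np.pi/4],rate=150); env.wait(.6)
s=readout.read_state(); p,d=cams.capture("wrist"); p2,d2=cams.capture("scene"); c=cam(cams.camera_params("wrist"),s)
H=hsv(p); A=w2b(cloud(c,((H[...,0]<4)|(H[...,0]>175))&(H[...,1]>200)&(H[...,2]>50),d)); A=A[(A[:,1]>45)&(A[:,1]<95)&(A[:,2]>60)]
print(s["time"],s["contact_force"],'bar z',np.percentile(A[:,2],[3,50,97]),'blue px',masks(p)['blue'].sum())
F=w2b(cloud(c,np.ones(d.shape,bool),d)); F=F[(F[:,0]>5)&(F[:,0]<80)&(abs(F[:,1])<25)]; print('flap top z',np.percentile(F[:,2],[3,50,97]))
cv2.imwrite("pics/s5.png",np.hstack([p[:,:,::-1],cv2.resize(p2[120:320,220:370,::-1],(288,384))]))
E
```

```text
24.9333 [-0.13 -0.4   0.16] bar z [ 93.8   99.56 105.02] blue px 0
flap top z [104.7  106.06 107.4 ]
```

View pics/s5.png

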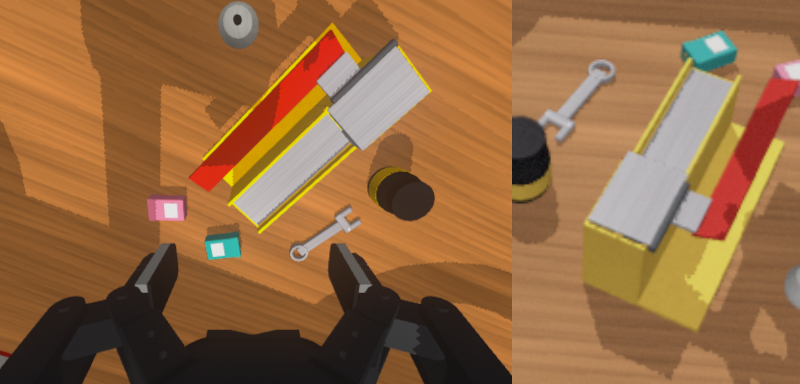

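The deck is empty (300,170), the flap is shut flat (380,95; top 106 mm, level), the bar is back at 100 mm, and the bell, tub and wrench are undisturbed. Handing in.

```bash
python3 -c "
from bench import order
print(order.finish_job())"
```

```text
the job is handed in; nothing more can be done
None
```

I handed the job in at about 25 s: the cameras show no battery left on the deck, the flap shut, the bell, tub and wrench in place and the arm clear. The battery's rest inside the bin is hidden by the flap, and no verdict came back.

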